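Clear and unload a covered casting tray in the parts store

TASK

Cartons have been left standing on the aluminium cover of the black transport tray. First move every carton to the orange shelf board, then take the cover off and lay it flat on the green mat, and move every casting from the tray's cavities into the blue bin, each standing flat on its base on the bin floor with the boss up. When all are in the bin, put the cover squarely back on the tray's four posts, leave the cartons on the orange board, and do not disturb the can, jar and tape roll.

Things in the scene. Friction and masses are not known exactly. Their poses are not given: they have to be found in the camera images.
- tray: Fixed black moulded transport tray, 180 (x) x 150 (y) mm, origin at the centre of its underside. Its 18 mm thick body has four open cavities, each 60 (x) x 44 (y) mm and 14 mm deep (floor at z = 4 mm), centred at x = +-38, y = +-32 mm. A 14 mm square post at each corner (centres x = +-83, y = +-68 mm) rises to z = 48 mm; the cover rests on the posts, with its underside at z = 48 mm.
- cover: Loose aluminium cover plate, 190 (x) x 160 (y) x 5 mm, about 0.3 kg, origin at the centre of its underside. A yellow bar handle stands on its middle: the bar runs along y, 84 mm long, 12 mm wide (x), from 22 to 36 mm above the underside, on two feet at y = +-36 mm. At the start it lies on the tray's posts, its axes along the tray's, with the cartons standing on it.
- mat: Fixed green mat on the bench, 210 (x) x 175 (y) x 3 mm, origin at the centre of its underside: the put-down place for the cover.
- deck: Fixed orange steel shelf board lying on the bench, 250 (x) x 120 (y) mm, top at z = 30 mm, origin at the centre of its underside: the place for the cartons.
- bin: Fixed blue open parts bin, inside 156 (x) x 176 (y) mm, origin at the centre of its underside. Floor top at z = 5 mm, walls 5 mm thick; side walls (+-y) to z = 50 mm, low front wall (-x) to 35 mm, back wall (+x) to 60 mm.
- carton_yellow: Yellow carton with a white band, rigid, 42 (x) x 56 (y) x 50 (z) mm, about 0.12 kg; origin at its CENTRE. At the start it stands on the cover beside the handle. May be absent.
- carton_white: White carton with a blue band, rigid, 42 (x) x 56 (y) x 50 (z) mm, about 0.12 kg; origin at its CENTRE. At the start it stands on the cover beside the handle. May be absent.
- carton_brown: Brown cardboard carton with a red band, rigid, 42 (x) x 56 (y) x 50 (z) mm, about 0.12 kg; origin at its CENTRE. At the start it stands on the cover beside the handle. May be absent.
- casting1: Bright aluminium casting (bearing cap), about 0.18 kg; flat base 56 (x) x 40 (y) x 14 mm, with a boss on its middle 32 (x) x 24 (y) mm from z = 14 to 34 mm (top rounded about x). Origin at the centre of the base's underside, z up out of the boss. At the start its base sits in a cavity of the tray, long side along the tray's x, boss standing above. May be absent.
- casting2: Bright aluminium casting (bearing cap), about 0.18 kg; flat base 56 (x) x 40 (y) x 14 mm, with a boss on its middle 32 (x) x 24 (y) mm from z = 14 to 34 mm (top rounded about x). Origin at the centre of the base's underside, z up out of the boss. At the start its base sits in a cavity of the tray, long side along the tray's x, boss standing above. May be absent.
- casting3: Bright aluminium casting (bearing cap), about 0.18 kg; flat base 56 (x) x 40 (y) x 14 mm, with a boss on its middle 32 (x) x 24 (y) mm from z = 14 to 34 mm (top rounded about x). Origin at the centre of the base's underside, z up out of the boss. At the start its base sits in a cavity of the tray, long side along the tray's x, boss standing above. May be absent.
- casting4: Bright aluminium casting (bearing cap), about 0.18 kg; flat base 56 (x) x 40 (y) x 14 mm, with a boss on its middle 32 (x) x 24 (y) mm from z = 14 to 34 mm (top rounded about x). Origin at the centre of the base's underside, z up out of the boss. At the start its base sits in a cavity of the tray, long side along the tray's x, boss standing above. May be absent.
- oil_can: Red can, 60 mm diameter, 120 mm high, origin at the centre of its underside; a bystander.
- jar: Amber jar, 60 mm diameter, 90 mm high, origin at the centre of its underside; a bystander.
- tape_roll: Orange tape roll lying flat, 90 mm diameter, 25 mm high, origin at the centre of its underside; a bystander.
There are look-alikes about, which are no part of the job. What is shaped like the tray but pink is not meant.

How it is judged:
By the outcome, as a careful person would: the job done as asked, in the order asked, and still so for the second after the job is handed in, with the robot touching nothing.
Of carton_yellow, carton_white, carton_brown only 2 to 3 are there at a start; the rules pass over those that are not, and their reading is None.
Of casting1, casting2, casting3, casting4 only 3 to 4 are there at a start; the rules pass over those that are not, and their reading is None.
At some moment in a run one of carton_yellow, carton_white, carton_brown may be knocked a few centimetres aside while the robot is not near it.
Once in a run the grip may slacken for a moment while it holds something.
It also fails if it takes over 210 s, if anything falls off the work surface, if the arm or the gripper's body presses on something with over 40 N, if the wrist force passes 120 N, or if a joint passes its speed limit or range.

ROBOT

A 6-joint arm with a two-finger parallel gripper is mounted at the origin on the work surface. World frame = base frame: x ahead of the robot, y to its left, z up, the work surface at z = 0. Lengths are in m, angles in rad, forces in N, time in s.
With the tool pointing down it reaches from about 0.325 to 0.775 m from the base axis. Payload 5.5 kg.
Tool frame: the origin (TCP) lies midway between the tips of the shut fingers; the grasp point (between the pads) lies behind it (arm.grip_depth is the z of the grasp point in the tool frame, in m); z points along the fingers, y is the line along which they close (so a half turn about z gives the same grasp; the last joint's range is limited). The gripper opens to 85 mm and grips with 20 to 120 N. Pads are 22 mm wide; open, the fingers measure 114 mm over their backs; the gripper's body (76 mm by 85 mm) begins 54 mm behind the grasp point. The pads swing forward as they close: fully open they stand 13 mm farther back than shut.
Start: joints at [1.049, 0.091, 1.231, -0, 1.82, -0.057], TCP at [0.269, 0.536, 0.231] pointing down, gripper open.
Joint ranges: [-2.87, 2.87], [-0.86, 2.18], [0.17, 2.46], [-1.51, 4.65], [0.06, 2.69], [-2.65, 2.65]. Speed limits (rad/s): [2.57, 2.57, 3.01, 3.14, 3.14, 3.14].

INTERFACE

Orientations are given as [roll, pitch, yaw] about the fixed x, y, z axes, in that order (R = Rz(yaw) Ry(pitch) Rx(roll)).
In Python, from cell import arm gives the robot as it stands.
- The arm moves only by the tool arm_command, never from a script. Its argument "plan" is a list of rows, each a list of 3 entries, a list of its own where there are three numbers: the opening, from -1 (shut) to 1 (fully open), then the shift along the tool's x, y, z in mm, then the turn, a rotation vector about the tool's x, y, z in rad. In form: [[fingers, [x, y, z], [wx, wy, wz]], ...]. A call has 1 to 12 rows; each row shifts and turns the commanded pose from where the row before left it, along the tool's axes as they then stand; what a row does not reach is not made up. A row lasts 1/12 s, in which the tool goes at most 41.7 mm and 7.16 degrees, less where a joint would pass 70% of its speed; a pose out of reach is approached as far as the arm can. A call is refused whole if a number of a shift passes 41.7 or a number of a turn 0.125, either way. A call with a gripper value outside its range is refused whole. The fingers move at their own pace and stop on an object; "newtons" is the grip in N (left out, the last holds). Time passes only in rows, so rows that do not move let the fingers close. It gives the time, the measured TCP pose, the force, the opening and the grip force at its end, in the units of the state.
- arm.sense(): the state, without advancing time (a new reading comes with each control period).
- arm.grab_frame(name): name is "scene" or "top" or "wrist"; returns the picture (400x640x3 uint8, blue, green, red); there is no depth.
- arm.get_calibration(name): a dict with "camera_matrix" (3x3 intrinsics, pixels), "R" (3x3) and "t" (3): a world point X has camera coordinates R X + t. Camera axes: x right, y down, z forward; pixel columns grow to the right and rows downward; lengths in m; the calibration is good to about 2 mm. A picture is of the moment at which its call begins: read the wrist's pose just before it. get_calibration takes no time and is no camera call; for the wrist camera it gives the pose at the moment of the call.
- arm.close_job(): hands the job in; it is judged then, once.
Trained networks look in the newest picture that a camera, given by its name, has taken for a name from the list of things; names that differ only in an ending like _2 or _b are one class to them, and where a whole thing is asked for, a point or a joint stands for the part that bears it (a point fixed in the world has none). Each returns a list of dicts, best first, with "p" (0 to 1); they miss things now and then, are a little off and sometimes report something else, mostly with a low value. They report only what shows in the picture. A call takes as long as a camera call. They do not tell look-alikes from the thing itself.
- arm.spot_in(camera, thing): "box" ([centre column, centre row, width, height] in pixels, round what is visible of it).
- arm.cut_out(camera, thing): "mask" (400x640 bool, what is visible of it) and "box" ([centre column, centre row, width, height] in pixels, round what is visible of it).
The state is a dict: "clock": time; "q": joint angles; "dq": joint speeds; "tau": joint torques, N m; "ee_pos": TCP position; "eef_rot": TCP orientation; "contact_force": force on the tool from outside, world axes, zero at the start; "moment": the same for the moment, N m; "gripper_width": finger opening in m; "grip_force": force on a finger pad.
Only numpy, scipy, OpenCV 4.12 (cv2) and the standard library are available. Lean on these libraries where they do the work, as an engineer would, in place of code of your own. Each camera call takes 0.05 s, during which the arm holds its last target. There are 200 camera calls.

## Working session

There is one attempt and no reset: what is moved stays moved. The work goes in short steps, Python scripts to look and compute and a tool call to move; the robot and the scene stay as the last step left them, time stands still between calls to the robot, and variables do not carry over. Pictures are saved under pics/ and viewed, at most 14 in all, crops included, and the job is handed in when it is done.

Besides the shell and the picture viewer there is one more tool, called after "Emit:" as name([rows], argument=value, ...), one row to a line, values as JSON. arm_command: Moves the arm, as the interface text tells. Its arguments: {"type":"object","properties":{"plan":{"type":"array","items":{"type":"array"}},"newtons":{"type":"number"}},"required":["plan"]}

```bash
ls; mkdir -p pics; python3 - <<'E'
from cell import arm
import cv2
for n in("scene","top"):
    cv2.imwrite(f"pics/{n}0.png",arm.grab_frame(n))
    c=arm.get_calibration(n);print(n,c)
print(arm.sense(),arm.grip_depth)
E
```

```text
pics
scene {'camera_matrix': array([[400.00609166,   0.        , 321.47890456],
       [  0.        , 400.00609166, 202.83227393],
       [  0.        ,   0.        ,   1.        ]]), 'R': array([[-0.87742717,  0.47967043, -0.00615086],
       [ 0.29021973,  0.52058179, -0.80297391],
       [-0.38196081, -0.70633623, -0.59598243]]), 't': array([ 0.42513491, -0.08472473,  1.27111763])}
top {'camera_matrix': array([[444.38087373,   0.        , 321.09406426],
       [  0.        , 444.38087373, 189.72482949],
       [  0.        ,   0.        ,   1.        ]]), 'R': array([[-0.02220271, -0.99967134,  0.01281589],
       [-0.99663533,  0.02111998, -0.07919579],
       [ 0.07889909, -0.01453113, -0.9967767 ]]), 't': array([0.01341144, 0.51396884, 1.1741734 ])}
{'clock': 0.1, 'q': array([ 1.04930068e+00,  9.17880752e-02,  1.23177229e+00,  1.66046326e-05,
        1.81980317e+00, -5.66928502e-02]), 'dq': array([ 0.00072818, -0.0017372 , -0.00262411,  0.00021621, -0.00169071,
        0.00038235]), 'tau': array([ 2.46355507e-03, -4.60218608e+01, -4.19220006e+01, -1.58244220e-04,
        1.06529615e-02,  5.49418473e-06]), 'ee_pos': array([0.26881353, 0.53612812, 0.23025739]), 'eef_rot': array([-3.13982554e+00, -1.16416017e-04,  2.67679383e+00]), 'contact_force': array([ 0.66093635,  0.28660814, -0.26760818]), 'moment': array([ 0.01355189,  0.0093344 , -0.00101975]), 'grip_force': 0.0, 'gripper_width': 0.08560345529341806} -0.0187
```

View pics/scene0.png

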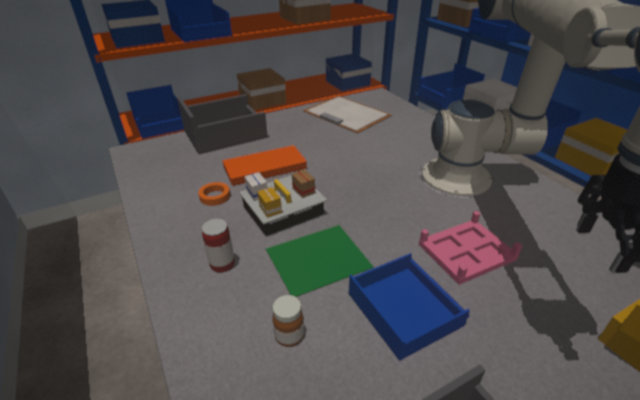

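View pics/top0.png

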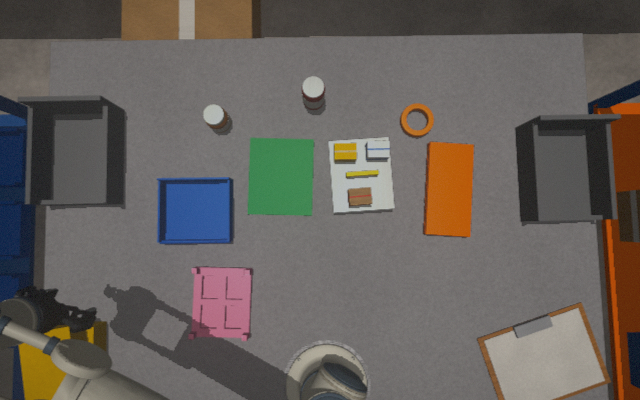

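```bash
cat > h.py <<'E'
from cell import arm
import numpy as np, cv2, itertools
from scipy.optimize import minimize
DIM={'cover':(.19,.16,.005),'mat':(.21,.175,.003),'deck':(.25,.12,.03),'bin':(.166,.186,.05),
 'carton':(.042,.056,.05),'base':(.056,.040,.014),'boss':(.032,.024,.034),'oil_can':(.06,.06,.12),'jar':(.06,.06,.09),'tape_roll':(.09,.09,.025)}
def cal(n):
    c=arm.get_calibration(n); return np.array(c['camera_matrix']),np.array(c['R']),np.array(c['t'])
def proj(c,P):
    K,R,t=c; q=(np.atleast_2d(P)@R.T+t)@K.T; return q[:,:2]/q[:,2:]
def ray(c,uv,z):
    K,R,t=c; d=R.T@np.linalg.inv(K)@np.array([*uv,1.]); o=-R.T@t
    return o+d*(z-o[2])/d[2]
def box(dim,x,y,z,a):
    P=np.array(list(itertools.product((-.5,.5),(-.5,.5),(0,1))))*dim
    c,s=np.cos(a),np.sin(a); return P@np.array([[c,s,0],[-s,c,0],[0,0,1]])+[x,y,z]
def render(c,P,S=4):
    h=cv2.convexHull(proj(c,P).astype(np.float32))[:,0]
    m=np.zeros((400*S,640*S),np.uint8); cv2.fillConvexPoly(m,np.round((h+.5)*S).astype(np.int32),1)
    return m
def fit(obs,dim,z,x0,hull=False):
    """obs: list of (calib,mask); z of underside -> x,y,yaw,IoU"""
    O=[]
    for c,m in obs:
        m=m.astype(np.uint8)
        if hull:
            p=cv2.findNonZero(m); m=np.zeros_like(m); cv2.fillConvexPoly(m,cv2.convexHull(p),1)
        O.append((c,cv2.resize(m,None,fx=4,fy=4,interpolation=cv2.INTER_NEAREST)))
    def f(v):
        s=0
        for c,m in O:
            r=render(c,box(dim,v[0]/100,v[1]/100,z,v[2]/10)); s+=1-(r&m).sum()/max(1,(r|m).sum())
        return s/len(O)
    v=np.array([x0[0]*100,x0[1]*100,x0[2]*10])
    for d in(1.,.4):
        r=minimize(f,v,method='Nelder-Mead',options=dict(initial_simplex=np.vstack([v,v+[d,0,0],v+[0,d,0],v+[0,0,d]]),maxiter=90)); v=r.x
    return np.round([v[0]/100,v[1]/100,v[2]/10,1-r.fun],4)
def masks(n,thing,pmin=.3):
    return [(d['p'],d['mask'],d['box']) for d in arm.cut_out(n,thing) if d['p']>=pmin]
def tcp():
    s=arm.sense(); return np.round(s['ee_pos'],4),np.round(s['eef_rot'],4),round(s['clock'],2),round(s['gripper_width'],4)
E
cat > m1.py <<'E'
from h import *
for n in("scene","top"): arm.grab_frame(n)
C={n:cal(n) for n in("scene","top")}
for th,z in dict(cover=.048,carton_yellow=.053,carton_white=.053,carton_brown=.053,mat=0,deck=0,bin=0,oil_can=0,jar=0,tape_roll=0).items():
    dim=DIM[th.split('_')[0]] if th.startswith('carton') else DIM[th]
    M={n:masks(n,th) for n in C}
    for n in C: print(th,n,[(round(p,2),np.round(b).astype(int).tolist()) for p,_,b in M[n]])
    if not M['top']: continue
    b=M['top'][0]; x0=ray(C['top'],b[2][:2],z+dim[2]/2)
    print('  top',fit([(C['top'],b[1])],dim,z,[*x0[:2],0.],th in('cover','bin')))
    if M['scene']: print('  scn',fit([(C['scene'],M['scene'][0][1])],dim,z,[*x0[:2],0.],th in('cover','bin')))
E
python3 m1.py
```

```text
cover scene [(0.92, [282, 198, 83, 44]), (0.42, [219, 243, 36, 57])]
cover top [(0.57, [363, 172, 64, 78])]
  top [ 0.5506 -0.1036  0.053   0.9772]
  scn [ 0.5529 -0.1042  0.0519  0.9192]
carton_yellow scene [(0.86, [272, 204, 23, 31])]
carton_yellow top [(0.65, [344, 151, 23, 22])]
  top [ 0.6056 -0.0596 -0.002   0.9486]
  scn [ 0.6039 -0.0602  0.0821  0.9292]
carton_white scene [(0.96, [253, 187, 20, 30])]
carton_white top [(0.72, [377, 149, 27, 16])]
  top [ 0.6092 -0.1449  0.0017  0.9126]
  scn [ 0.6089 -0.1476 -0.0186  0.7922]
carton_brown scene [(0.79, [302, 186, 16, 25])]
carton_brown top [(0.94, [361, 196, 23, 19])]
  top [ 0.491  -0.0932  0.1073  0.8253]
  scn [ 0.4906 -0.0953  0.028   0.921 ]
mat scene [(0.91, [319, 261, 103, 73])]
mat top [(0.68, [282, 177, 66, 78])]
  top [ 0.5561  0.1114 -0.0383  0.9758]
  scn [ 0.5553  0.1104 -0.0465  0.9777]
deck scene [(0.72, [262, 166, 80, 34])]
deck top [(0.76, [449, 189, 49, 96])]
  top [ 0.5091 -0.3433 -0.0741  0.9566]
  scn [ 0.5085 -0.3489 -0.104   0.8758]
bin scene [(0.66, [409, 306, 120, 109])]
bin top [(0.85, [197, 213, 72, 66])]
  top [ 0.4679  0.337  -0.0045  0.96  ]
  scn [ 0.4691  0.3357 -0.0015  0.9759]
oil_can scene [(0.75, [219, 245, 35, 58]), (0.43, [304, 185, 21, 29])]
oil_can top [(0.96, [315, 94, 24, 34])]
  top [ 0.7662  0.0186 -0.0634  0.782 ]
  scn [ 0.7674  0.0107 -0.1317  0.8477]
jar scene [(0.79, [287, 322, 34, 54]), (0.6, [410, 307, 119, 105])]
jar top [(0.63, [219, 118, 30, 31])]
  top [0.709  0.2696 0.0922 0.6573]
  scn [ 0.7103  0.2701 -0.3072  0.7739]
tape_roll scene [(0.67, [215, 193, 28, 19]), (0.61, [407, 306, 122, 104])]
tape_roll top [(0.76, [417, 122, 34, 36])]
  top [ 0.7019 -0.2633  0.0488  0.518 ]
  scn [ 0.7016 -0.2657 -0.1971  0.7327]
```

Emit:
arm_command([
  [1, [0, 0, 0], [0, 0, 0.117]],
  [1, [0, 0, 0], [0, 0, 0.117]],
  [1, [0, 0, 0], [0, 0, 0.117]],
  [1, [0, 0, 0], [0, 0, 0.117]],
  [1, [0, 0, 0], [0, 0, 0.117]],
  [1, [0, 0, 0], [0, 0, 0.117]],
  [1, [0, 0, 0], [0, 0, 0.117]],
  [1, [0, 0, 0], [0, 0, 0.117]],
  [1, [0, 0, 0], [0, 0, 0.117]],
  [1, [-20, 10, 0], [0, 0, 0]],
  [1, [-36, 18, 0], [0, 0, 0]],
  [1, [-36, 18, 0], [0, 0, 0]],
], newtons=30)

```text
clock: 2.2
ee_pos: [0.3195, 0.4464, 0.2308]
eef_rot: [-3.141, 0.001, 1.626]
contact_force: [0.3, -0.8, 0.9]
gripper_width: 0.0852
grip_force: 0.0
```

Emit:
arm_command([
  [1, [-36, 18, 0], [0, 0, 0]],
  [1, [-36, 18, 0], [0, 0, 0]],
  [1, [-36, 18, 0], [0, 0, 0]],
  [1, [-36, 18, 0], [0, 0, 0]],
  [1, [-36, 18, 0], [0, 0, 0]],
  [1, [-36, 18, 0], [0, 0, 0]],
  [1, [-36, 18, 0], [0, 0, 0]],
  [1, [-36, 18, 0], [0, 0, 0]],
  [1, [-36, 18, 0], [0, 0, 0]],
  [1, [-36, 18, 0], [0, 0, 0]],
  [0.4, [-36, 18, 0], [0, 0, 0]],
  [0.4, [-36, 18, 0], [0, 0, 0]],
])

```text
clock: 3.2
ee_pos: [0.559, 0.025, 0.2315]
eef_rot: [3.141, -0.0, 1.624]
contact_force: [-0.0, -0.0, -0.0]
gripper_width: 0.0641
grip_force: 0.0
```

Emit:
arm_command([
  [0.37, [-36, 18, 0], [0, 0, 0]],
  [0.37, [-30, 15, 0], [0, 0, 0]],
  [0.37, [-10, 3, 0], [0, 0, 0]],
  [0.37, [0, 0, 0], [0, 0, 0]],
  [0.37, [0, 0, 0], [0, 0, 0]],
])

```text
clock: 3.62
ee_pos: [0.5981, -0.0468, 0.231]
eef_rot: [-3.141, -0.001, 1.623]
contact_force: [0.5, -0.8, -1.5]
gripper_width: 0.0584
grip_force: 0.0
```

```bash
python3 - <<'E'
from h import *
c=cal('wrist'); im=arm.grab_frame('wrist'); cv2.imwrite('pics/w1.png',im)
print(tcp()); print('cam pos',-c[1].T@c[2],'fwd',c[1][2])
E
```

```text
(array([ 0.598 , -0.046 ,  0.2314]), array([-3.1414e+00, -8.0000e-04,  1.6244e+00]), 3.67, 0.0588)
cam pos [0.59357643 0.03436152 0.37386657] fwd [ 0.0166788  -0.32309352 -0.94622006]
```

View pics/w1.png

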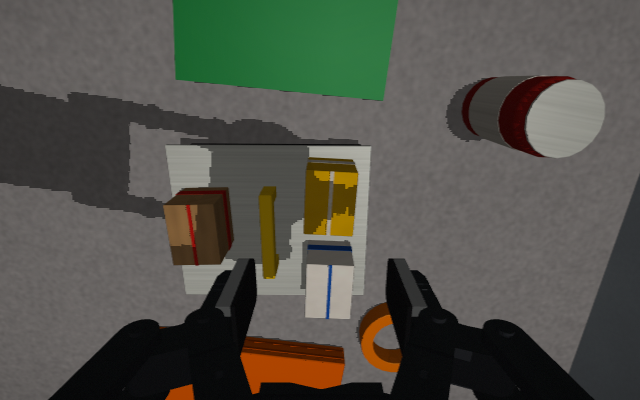

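```bash
cat > wf.py <<'E'
import sys
from h import *
def wf(items,cam='wrist'):
    """items: list (thing,dim,z,x0)"""
    c=cal(cam); arm.grab_frame(cam); out={}
    for th,dim,z,x0 in items:
        best=None
        for p,m,b in masks(cam,th):
            r=fit([(c,m)],dim,z,ray(c,b[:2],z+dim[2]/2)[:2].tolist()+[x0],th in('cover',))
            print(th,round(p,2),np.round(b).astype(int).tolist(),r)
            if best is None: best=r
        out[th]=best
    return out
if __name__=='__main__':
    wf([('carton_yellow',DIM['carton'],.053,.05),('carton_white',DIM['carton'],.053,.05),('carton_brown',DIM['carton'],.053,.05),('cover',DIM['cover'],.048,.05),('oil_can',DIM['oil_can'],0,0)])
    print(tcp())
E
python3 wf.py
```

```text
carton_yellow 0.7 [534, 118, 143, 84] [0.7754 0.0177 0.0968 0.6775]
carton_yellow 0.65 [333, 198, 57, 78] [ 0.6055 -0.0615  0.0072  0.9686]
carton_yellow 0.51 [331, 281, 50, 83] [ 0.6093 -0.1457  0.0075  0.9709]
carton_white 0.73 [330, 280, 51, 77] [ 0.6094 -0.1461  0.0051  0.9497]
carton_brown 0.6 [198, 226, 68, 73] [ 0.4913 -0.0959  0.0452  0.9416]
cover 0.72 [266, 221, 207, 151] [ 0.5512 -0.105   0.0468  0.994 ]
oil_can 0.76 [533, 119, 143, 82] [0.7639 0.0158 0.0592 0.7812]
(array([ 0.5981, -0.0459,  0.2317]), array([3.1409, 0.    , 1.6253]), 3.97, 0.0584)
```

Emit:
arm_command([
  [0.37, [-8, 4, 20], [0, 0, 0.045]],
  [0.37, [-8, 3, 35], [0, 0, 0]],
  [0.37, [0, 0, 40], [0, 0, 0]],
  [0.37, [0, 0, 35], [0, 0, 0]],
  [0.37, [0, 0, 25], [0, 0, 0]],
  [0.37, [0, 0, 10], [0, 0, 0]],
  [0.37, [0, 0, 0], [0, 0, 0]],
  [-1, [0, 0, 0], [0, 0, 0]],
  [-1, [0, 0, 0], [0, 0, 0]],
  [-1, [0, 0, 0], [0, 0, 0]],
  [-1, [0, 0, 0], [0, 0, 0]],
], newtons=60)

```text
clock: 4.88
ee_pos: [0.6071, -0.0629, 0.0688]
eef_rot: [3.138, 0.001, 1.579]
contact_force: [-0.2, -0.3, 3.7]
gripper_width: 0.0413
grip_force: 62.1
```

Emit:
arm_command([
  [-1, [0, 0, -20], [0, 0, 0]],
  [-1, [0, 0, -30], [0, 0, 0]],
  [-1, [0, 0, -30], [0, 0, 0]],
  [-1, [-20, -1, 0], [0, 0, 0]],
  [-1, [-35, -2, 0], [0, 0, 0]],
  [-1, [-40, -2, 0], [0, 0, 0]],
  [-1, [-40, -2, 0], [0, 0, 0]],
  [-1, [-40, -2, 0], [0, 0, 0]],
  [-1, [-40, -2, 0], [0, 0, 0]],
  [-1, [-40, -2, 0], [0, 0, 0]],
  [-1, [-23, -1, 0], [0, 0, 0]],
  [-1, [-10, 0, 0], [0, 0, 0]],
])

```text
clock: 5.88
ee_pos: [0.593, -0.3551, 0.1465]
eef_rot: [3.142, 0.002, 1.575]
contact_force: [0.8, -0.3, -1.1]
gripper_width: 0.0406
grip_force: 61.7
```

Emit:
arm_command([
  [-1, [0, 0, 20], [0, 0, 0]],
  [-1, [0, 0, 35], [0, 0, 0]],
  [-1, [0, 0, 30], [0, 0, 0]],
  [-1, [0, 0, 10], [0, 0, 0]],
  [-1, [0, 0, 5], [0, 0, 0]],
  [-1, [0, 0, 0], [0, 0, 0]],
  [-1, [0, 0, 0], [0, 0, 0]],
])

```text
clock: 6.47
ee_pos: [0.5948, -0.3506, 0.0477]
eef_rot: [3.14, 0.001, 1.58]
contact_force: [0.5, 0.9, -1.6]
gripper_width: 0.0416
grip_force: 62.0
```

Emit:
arm_command([
  [-1, [0, 0, 2], [0, 0, 0]],
  [0.37, [0, 0, 0], [0, 0, 0]],
  [0.37, [0, 0, 0], [0, 0, 0]],
  [0.37, [0, 0, 0], [0, 0, 0]],
  [0.37, [0, 0, -20], [0, 0, 0]],
  [0.37, [0, 0, -40], [0, 0, 0]],
  [0.37, [0, 0, -40], [0, 0, 0]],
  [0.37, [35, 3, -10], [0, 0, 0]],
  [0.37, [40, 3, 0], [0, 0, 0]],
  [0.37, [40, 3, 0], [0, 0, 0]],
  [0.37, [40, 3, 0], [0, 0, 0]],
  [0.37, [40, 3, 0], [0, 0, 0]],
])

```text
clock: 7.47
ee_pos: [0.6075, -0.1542, 0.1549]
eef_rot: [3.14, 0.0, 1.578]
contact_force: [0.0, 0.6, 0.5]
gripper_width: 0.059
grip_force: 0.0
```

```bash
cat > chk.py <<'E'
import sys
from h import *
zs=dict(zip(('carton_yellow','carton_white','carton_brown'),map(float,sys.argv[2:5])))
print(tcp())
for n in sys.argv[1].split(','):
    c=cal(n); arm.grab_frame(n)
    for th,z in zs.items():
        for p,m,b in masks(n,th,.4): print(n,th,round(p,2),np.round(b).astype(int).tolist(),fit([(c,m)],DIM['carton'],z,[*ray(c,b[:2],z+.025)[:2],.02]))
E
python3 chk.py scene,wrist .03 .053 .053
```

```text
(array([ 0.6075, -0.1542,  0.1549]), array([3.1405e+00, 3.0000e-04, 1.5781e+00]), 7.47, 0.059)
scene carton_yellow 0.73 [239, 160, 18, 23] [ 0.5944 -0.3481  0.0294  0.7101]
scene carton_yellow 0.73 [219, 245, 29, 55] [0.7662 0.0084 0.2328 0.5492]
scene carton_white 0.62 [255, 185, 23, 27] [ 0.6086 -0.1468 -0.0087  0.9512]
scene carton_brown 0.79 [303, 185, 16, 30] [ 0.4902 -0.0976  0.0639  0.9509]
scene carton_brown 0.5 [240, 162, 18, 20] [ 0.604  -0.3118 -0.0543  0.6465]
wrist carton_yellow 0.68 [304, 374, 50, 34] [ 0.5952 -0.3501  0.0321  0.6592]
wrist carton_white 0.82 [327, 198, 71, 104] [ 0.6094 -0.1458  0.0143  0.9707]
```

Emit:
arm_command([
  [0.37, [8, 2, 20], [0, 0, -0.01]],
  [0.37, [0, 0, 35], [0, 0, 0]],
  [0.37, [0, 0, 22], [0, 0, 0]],
  [0.37, [0, 0, 10], [0, 0, 0]],
  [0.37, [0, 0, 0], [0, 0, 0]],
  [-1, [0, 0, 0], [0, 0, 0]],
  [-1, [0, 0, 0], [0, 0, 0]],
  [-1, [0, 0, 0], [0, 0, 0]],
  [-1, [0, 0, 0], [0, 0, 0]],
])

```text
clock: 8.62
ee_pos: [0.6103, -0.1481, 0.0692]
eef_rot: [3.139, 0.001, 1.589]
contact_force: [0.4, -0.8, -1.2]
gripper_width: 0.0412
grip_force: 61.3
```

Emit:
arm_command([
  [-1, [0, 0, -20], [0, 0, 0]],
  [-1, [0, 0, -30], [0, 0, 0]],
  [-1, [0, 0, -20], [0, 0, 0]],
  [-1, [-20, -10, 0], [0, 0, 0]],
  [-1, [-35, -18, 0], [0, 0, 0]],
  [-1, [-35, -18, 0], [0, 0, 0]],
  [-1, [-35, -18, 0], [0, 0, 0]],
  [-1, [-35, -18, 0], [0, 0, 0]],
  [-1, [-25, -12, 0], [0, 0, 0]],
  [-1, [-14, -7, 0], [0, 0, 0]],
  [-1, [0, 0, 0], [0, 0, 0]],
])

```text
clock: 9.53
ee_pos: [0.5106, -0.3515, 0.1379]
eef_rot: [3.141, 0.001, 1.585]
contact_force: [0.6, -0.1, -0.6]
gripper_width: 0.0414
grip_force: 61.4
```

Emit:
arm_command([
  [-1, [0, 0, 25], [0, 0, 0]],
  [-1, [0, 0, 38], [0, 0, 0]],
  [-1, [0, 0, 20], [0, 0, 0]],
  [-1, [0, 0, 6], [0, 0, 0]],
  [-1, [0, 0, 2], [0, 0, 0]],
  [-1, [0, 0, 0], [0, 0, 0]],
  [0.37, [0, 0, 0], [0, 0, 0]],
  [0.37, [0, 0, 0], [0, 0, 0]],
  [0.37, [0, 0, 0], [0, 0, 0]],
  [0.37, [0, 0, -20], [0, 0, 0]],
  [0.37, [0, 0, -40], [0, 0, 0]],
  [0.37, [0, 0, -40], [0, 0, 0]],
])

```text
clock: 10.53
ee_pos: [0.5112, -0.3477, 0.1456]
eef_rot: [-3.138, -0.003, 1.589]
contact_force: [0.7, -0.7, 0.6]
gripper_width: 0.0586
grip_force: 0.0
```

Emit:
arm_command([
  [0.37, [30, -3, -10], [0, 0, 0]],
  [0.37, [40, -3, 0], [0, 0, 0]],
  [0.37, [40, -3, 0], [0, 0, 0]],
  [0.37, [40, -3, 0], [0, 0, 0]],
  [0.37, [40, -2, 0], [0, 0, 0]],
  [0.37, [40, -2, 0], [0, 0, 0]],
  [0.37, [15, 0, 0], [0, 0, 0]],
  [0.37, [0, 0, 0], [0, 0, 0]],
])

```text
clock: 11.2
ee_pos: [0.4918, -0.1005, 0.1574]
eef_rot: [3.139, -0.001, 1.593]
contact_force: [-1.1, 0.0, 0.5]
gripper_width: 0.0589
grip_force: 0.0
```

```bash
python3 chk.py scene,wrist .03 .03 .053
```

```text
(array([ 0.4918, -0.1005,  0.1574]), array([ 3.1395e+00, -7.0000e-04,  1.5933e+00]), 11.2, 0.0589)
scene carton_yellow 0.74 [241, 160, 21, 25] [ 0.5932 -0.3516 -0.0163  0.935 ]
scene carton_white 0.81 [261, 153, 20, 24] [ 0.5122 -0.3445  0.0136  0.9309]
scene carton_brown 0.68 [304, 185, 19, 29] [ 0.49   -0.0962  0.1401  0.9028]
wrist carton_brown 0.84 [318, 199, 72, 102] [ 0.491  -0.096   0.0705  0.9793]
```

Emit:
arm_command([
  [0.37, [4, -1, 20], [0, 0, -0.035]],
  [0.37, [0, 0, 35], [0, 0, 0]],
  [0.37, [0, 0, 24], [0, 0, 0]],
  [0.37, [0, 0, 10], [0, 0, 0]],
  [0.37, [0, 0, 0], [0, 0, 0]],
  [-1, [0, 0, 0], [0, 0, 0]],
  [-1, [0, 0, 0], [0, 0, 0]],
  [-1, [0, 0, 0], [0, 0, 0]],
  [-1, [0, 0, 0], [0, 0, 0]],
])

```text
clock: 12.35
ee_pos: [0.4915, -0.1002, 0.069]
eef_rot: [3.139, 0.001, 1.624]
contact_force: [0.2, -0.4, 3.2]
gripper_width: 0.0415
grip_force: 61.3
```

Emit:
arm_command([
  [-1, [0, 0, -20], [0, 0, 0]],
  [-1, [0, 0, -30], [0, 0, 0]],
  [-1, [0, 0, -20], [0, 0, 0]],
  [-1, [-20, -7, 0], [0, 0, 0]],
  [-1, [-36, -12, 0], [0, 0, 0]],
  [-1, [-36, -12, 0], [0, 0, 0]],
  [-1, [-36, -12, 0], [0, 0, 0]],
  [-1, [-36, -12, 0], [0, 0, 0]],
  [-1, [-36, -12, 0], [0, 0, 0]],
  [-1, [-25, -9, 0], [0, 0, 0]],
  [-1, [-14, -4, 0], [0, 0, 0]],
  [-1, [0, 0, 0], [0, 0, 0]],
])

```text
clock: 13.35
ee_pos: [0.4224, -0.3454, 0.1376]
eef_rot: [-3.142, 0.001, 1.62]
contact_force: [0.8, -0.3, -0.7]
gripper_width: 0.0414
grip_force: 60.8
```

Emit:
arm_command([
  [-1, [0, 0, 25], [0, 0, 0]],
  [-1, [0, 0, 38], [0, 0, 0]],
  [-1, [0, 0, 20], [0, 0, 0]],
  [-1, [0, 0, 6], [0, 0, 0]],
  [-1, [0, 0, 2], [0, 0, 0]],
  [-1, [0, 0, 0], [0, 0, 0]],
  [0.37, [0, 0, 0], [0, 0, 0]],
  [0.37, [0, 0, 0], [0, 0, 0]],
  [0.37, [0, 0, 0], [0, 0, 0]],
  [0.37, [0, 0, -20], [0, 0, 0]],
  [0.37, [0, 0, -40], [0, 0, 0]],
  [0.37, [0, 0, -40], [0, 0, 0]],
])

```text
clock: 14.35
ee_pos: [0.4226, -0.3419, 0.146]
eef_rot: [-3.139, -0.003, 1.624]
contact_force: [0.5, -0.7, 0.4]
gripper_width: 0.0584
grip_force: 0.0
```

Emit:
arm_command([
  [0.37, [35, 20, -10], [0, 0, 0]],
  [0.37, [35, 21, -10], [0, 0, 0]],
  [0.37, [35, 21, -10], [0, 0, 0]],
  [0.37, [35, 21, -10], [0, 0, 0]],
  [0.37, [35, 21, 0], [0, 0, 0]],
  [0.37, [35, 21, 0], [0, 0, 0]],
  [0.2, [22, 15, 0], [0, 0, 0]],
  [0.2, [0, 0, 0], [0, 0, 0]],
  [0.2, [0, 0, 0], [0, 0, 0]],
])

```text
clock: 15.1
ee_pos: [0.5509, -0.1033, 0.1863]
eef_rot: [3.141, 0.0, 1.627]
contact_force: [-1.2, -0.2, -0.5]
gripper_width: 0.0513
grip_force: 0.0
```

```bash
python3 chk.py scene,top .03 .03 .03; python3 - <<'E'
from h import *
from wf import wf
wf([('cover',DIM['cover'],.048,.05)])
for n in('top','scene'): wf([('cover',DIM['cover'],.048,.05)],n)
cv2.imwrite('pics/w2.png',arm.grab_frame('wrist'))
E
```

```text
(array([ 0.5509, -0.1033,  0.1863]), array([3.1413e+00, 3.0000e-04, 1.6268e+00]), 15.1, 0.0513)
scene carton_yellow 0.8 [239, 160, 18, 23] [ 0.5932 -0.3542 -0.004   0.937 ]
scene carton_white 0.67 [264, 153, 16, 25] [ 0.5143 -0.3433 -0.03    0.7587]
scene carton_brown 0.55 [291, 150, 13, 24] [ 0.4222 -0.3372  0.0532  0.6682]
top carton_yellow 0.6 [453, 155, 31, 18] [ 0.595  -0.3482  0.0074  0.9368]
top carton_white 0.58 [452, 187, 30, 18] [ 0.5127 -0.343  -0.0286  0.9098]
cover 0.81 [324, 177, 254, 191] [ 0.551  -0.1048  0.0514  0.9913]
cover 0.36 [279, 352, 226, 81] [ 0.5301 -0.3273 -0.0823  0.6709]
cover 0.73 [362, 175, 64, 72] [ 0.5479 -0.1026  0.0464  0.8063]
cover 0.73 [452, 184, 25, 17] [ 0.5287 -0.3509  0.0973  0.1082]
cover 0.55 [453, 156, 27, 19] [ 0.6251 -0.355   0.0866  0.1109]
cover 0.78 [282, 199, 82, 53] [ 0.5505 -0.1057  0.0397  0.9726]
```

View pics/w2.png

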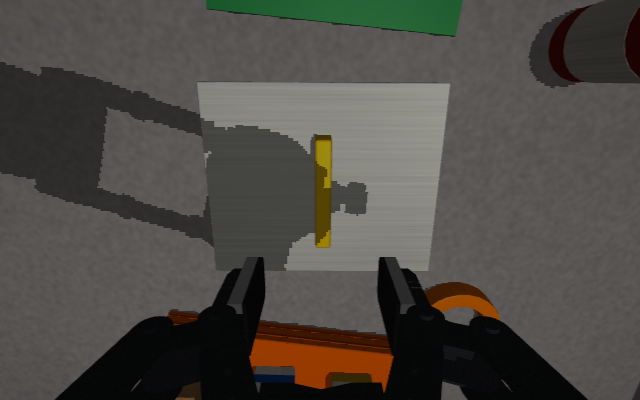

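Emit:
arm_command([
  [0.2, [-1, 0, 25], [0, 0, 0]],
  [0.2, [0, 0, 40], [0, 0, 0]],
  [0.2, [0, 0, 35], [0, 0, 0]],
  [0.2, [0, 0, 20], [0, 0, 0]],
  [0.2, [0, 0, 6], [0, 0, 0]],
  [0.2, [0, 0, 0], [0, 0, 0]],
  [-1, [0, 0, 0], [0, 0, 0]],
  [-1, [0, 0, 0], [0, 0, 0]],
  [-1, [0, 0, 0], [0, 0, 0]],
  [-1, [0, 0, 0], [0, 0, 0]],
  [-1, [0, 0, 0], [0, 0, 0]],
  [-1, [0, 0, 0], [0, 0, 0]],
], newtons=100)

```text
clock: 16.85
ee_pos: [0.5519, -0.1059, 0.0628]
eef_rot: [3.137, 0.001, 1.624]
contact_force: [-0.4, 0.8, 6.2]
gripper_width: 0.0096
grip_force: 99.4
```

Emit:
arm_command([
  [-1, [0, 0, -8], [0, 0, 0]],
  [-1, [0, 0, -10], [0, 0, 0]],
  [-1, [0, 0, -16], [0, 0, 0]],
  [-1, [0, 0, -16], [0, 0, 0]],
  [-1, [0, 0, 0], [0, 0, 0]],
  [-1, [0, 0, 0], [0, 0, 0]],
])

```text
clock: 17.35
ee_pos: [0.551, -0.1057, 0.1111]
eef_rot: [3.14, 0.001, 1.624]
contact_force: [-0.1, -0.4, -4.5]
gripper_width: 0.0099
grip_force: 98.1
```

Emit:
arm_command([
  [-1, [0, 0, 0], [0, 0, 0.03]],
  [-1, [0, 0, 0], [0, 0, 0.03]],
  [-1, [0, 0, 0], [0, 0, 0.03]],
  [-1, [15, 0, 0], [0, 0, 0]],
  [-1, [25, 0, 0], [0, 0, 0]],
  [-1, [30, 0, 0], [0, 0, 0]],
  [-1, [36, -1, 0], [0, 0, 0]],
  [-1, [36, -1, 0], [0, 0, 0]],
  [-1, [30, -1, 0], [0, 0, 0]],
  [-1, [25, 0, 0], [0, 0, 0]],
  [-1, [15, 0, 0], [0, 0, 0]],
  [-1, [4, 0, 0], [0, 0, 0]],
])

```text
clock: 18.35
ee_pos: [0.5543, 0.1131, 0.1081]
eef_rot: [-3.139, -0.001, 1.537]
contact_force: [-0.4, -0.3, -3.5]
gripper_width: 0.0097
grip_force: 98.0
```

Emit:
arm_command([
  [-1, [0, 0, 0], [0, 0, 0]],
  [-1, [0, 0, 0], [0, 0, 0]],
  [-1, [0, 0, 20], [0, 0, 0]],
  [-1, [0, 0, 30], [0, 0, 0]],
  [-1, [0, 0, 20], [0, 0, 0]],
  [-1, [0, 0, 12], [0, 0, 0]],
  [-1, [0, 0, 5], [0, 0, 0]],
  [-1, [0, 0, 3], [0, 0, 0]],
  [-1, [0, 0, 0], [0, 0, 0]],
])

```text
clock: 19.1
ee_pos: [0.5559, 0.1099, 0.0205]
eef_rot: [3.141, -0.0, 1.533]
contact_force: [-0.1, -0.2, -3.6]
gripper_width: 0.0098
grip_force: 97.9
```

Emit:
arm_command([
  [-1, [0, 0, 2], [0, 0, 0]],
  [-1, [0, 0, 1], [0, 0, 0]],
  [-1, [0, 0, 0], [0, 0, 0]],
  [0, [0, 0, 0], [0, 0, 0]],
  [0, [0, 0, 0], [0, 0, 0]],
  [0, [0, 0, 0], [0, 0, 0]],
  [0, [0, 0, -10], [0, 0, 0]],
  [0, [0, 0, -40], [0, 0, 0]],
  [0, [0, 0, -40], [0, 0, -0.03]],
  [0, [-30, 0, -40], [0, 0, -0.03]],
  [0, [-40, 0, -40], [0, 0, -0.03]],
  [0, [-40, 0, -30], [0, 0, 0]],
], newtons=60)

```text
clock: 20.1
ee_pos: [0.558, 0.0227, 0.1994]
eef_rot: [3.137, 0.0, 1.628]
contact_force: [0.9, 0.4, 0.8]
gripper_width: 0.0427
grip_force: 0.0
```

Emit:
arm_command([
  [0.4, [-35, 0, -10], [0, 0, 0]],
  [0.4, [-15, 0, 0], [0, 0, 0]],
  [0.4, [0, 0, 0], [0, 0, 0]],
  [0.4, [0, 0, 0], [0, 0, 0]],
])

```text
clock: 20.43
ee_pos: [0.5604, -0.0279, 0.2059]
eef_rot: [3.14, -0.0, 1.622]
contact_force: [-0.9, -0.2, 0.3]
gripper_width: 0.0597
grip_force: 0.0
```

```bash
python3 - <<'E'
from h import *
from wf import wf
print(tcp())
c=cal('wrist'); im=arm.grab_frame('wrist'); cv2.imwrite('pics/w3.png',im)
for p,m,b in masks('wrist','casting1',.2):
    q=cv2.minAreaRect(cv2.findNonZero(m.astype(np.uint8)))
    print(round(p,2),np.round(b).astype(int).tolist(),m.sum(),ray(c,b[:2],.03)[:2].round(4))
for p,m,b in masks('wrist','tray',.3): print('tray',round(p,2),np.round(b).astype(int).tolist())
for n in('scene','top'): wf([('cover',DIM['cover'],.003,-.04),('mat',DIM['mat'],0,-.04)],n)
# expected cavity centres in pixels
for X in(.038,-.038):
  for Y in(.032,-.032):
    a=.05;P=[.5512+X*np.cos(a)-Y*np.sin(a),-.1048+X*np.sin(a)+Y*np.cos(a),.018]; print(np.round(P,4),proj(c,P).round())
E
```

```text
(array([ 0.5604, -0.0279,  0.2059]), array([ 3.1403e+00, -2.0000e-04,  1.6219e+00]), 20.43, 0.0597)
0.82 [274, 213, 63, 38] 2119 [ 0.5168 -0.0716]
0.82 [348, 215, 56, 35] 2128 [ 0.5887 -0.0699]
0.71 [343, 269, 52, 34] 1801 [ 0.589 -0.13 ]
tray 0.76 [307, 245, 201, 154]
cover 0.61 [320, 260, 97, 69] [ 0.5554  0.1129 -0.0415  0.9492]
cover 0.37 [289, 151, 10, 21] [ 0.3777 -0.4643  0.6575  0.2523]
mat 0.79 [320, 262, 109, 70] [ 0.5568  0.1118 -0.0412  0.1394]
cover 0.66 [277, 176, 50, 72] [ 0.5553  0.1257 -0.08    0.8317]
mat 0.83 [281, 177, 61, 82] [ 0.5562  0.1121 -0.0424  0.1   ]
[ 0.5876 -0.0709  0.018 ] [[345. 211.]]
[ 0.5908 -0.1349  0.018 ] [[344. 267.]]
[ 0.5116 -0.0747  0.018 ] [[270. 211.]]
[ 0.5148 -0.1387  0.018 ] [[273. 267.]]
```

View pics/w3.png

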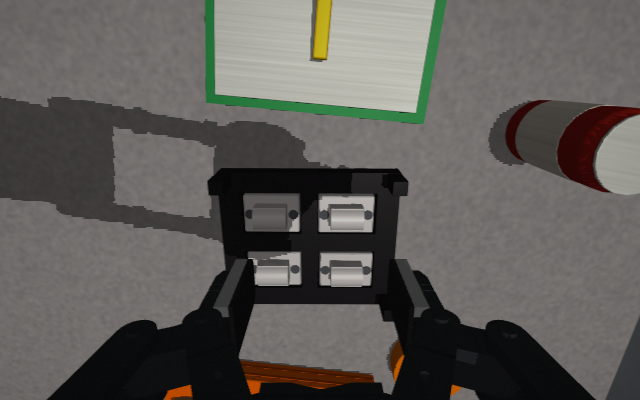

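Emit:
arm_command([
  [0.2, [-20, 12, 20], [0, 0, 0]],
  [0.2, [-24, 13, 38], [0, 0, 0]],
  [0.2, [0, 0, 40], [0, 0, 0]],
  [0.2, [0, 0, 35], [0, 0, 0]],
  [0.2, [0, 0, 25], [0, 0, 0]],
  [0.2, [0, 0, 15], [0, 0, 0]],
  [0.2, [0, 0, 7], [0, 0, 0]],
  [0.2, [0, 0, 2], [0, 0, 0]],
  [0.2, [0, 0, 0], [0, 0, 0]],
  [0.2, [0, 0, 0], [0, 0, 0]],
])

```text
clock: 21.72
ee_pos: [0.5871, -0.0675, 0.0289]
eef_rot: [3.139, 0.001, 1.624]
contact_force: [0.0, -0.4, -0.3]
gripper_width: 0.0509
grip_force: 0.0
```

Emit:
arm_command([
  [0.2, [-3, 0, 5], [0, 0, 0]],
  [0.2, [0, 0, 3], [0, 0, 0]],
  [-1, [0, 0, 0], [0, 0, 0]],
  [-1, [0, 0, 0], [0, 0, 0]],
  [-1, [0, 0, 0], [0, 0, 0]],
  [-1, [0, 0, 0], [0, 0, 0]],
  [-1, [0, 0, 0], [0, 0, 0]],
], newtons=60)

```text
clock: 22.3
ee_pos: [0.5869, -0.0705, 0.0195]
eef_rot: [3.14, 0.0, 1.624]
contact_force: [2.7, 0.2, 0.1]
gripper_width: 0.0303
grip_force: 62.1
```

Emit:
arm_command([
  [-1, [0, 0, -8], [0, 0, 0]],
  [-1, [0, 0, -15], [0, 0, 0]],
  [-1, [0, 0, -20], [0, 0, 0]],
  [-1, [0, 0, -25], [0, 0, 0]],
  [-1, [0, 0, -20], [0, 0, 0]],
  [-1, [0, 0, 0], [0, 0, 0]],
])

```text
clock: 22.8
ee_pos: [0.5878, -0.0706, 0.1118]
eef_rot: [3.136, 0.001, 1.624]
contact_force: [0.1, 0.2, -1.1]
gripper_width: 0.0301
grip_force: 62.2
```

Emit:
arm_command([
  [-1, [15, -2, 0], [0, 0, 0]],
  [-1, [28, -4, 0], [0, 0, 0]],
  [-1, [38, -5, 0], [0, 0, 0]],
  [-1, [38, -5, 0], [0, 0, 0]],
  [-1, [38, -5, 0], [0, 0, 0]],
  [-1, [38, -5, 0], [0, 0, 0]],
  [-1, [38, -5, 0], [0, 0, 0]],
  [-1, [38, -5, 0], [0, 0, 0]],
  [-1, [38, -5, 0], [0, 0, 0]],
  [-1, [38, -5, 0], [0, 0, 0]],
  [-1, [38, -5, 0], [0, 0, 0]],
  [-1, [38, -5, 0], [0, 0, 0]],
])

```text
clock: 23.8
ee_pos: [0.5054, 0.3508, 0.104]
eef_rot: [-3.137, 0.002, 1.624]
contact_force: [0.4, 0.9, -1.7]
gripper_width: 0.0301
grip_force: 62.1
```

Emit:
arm_command([
  [-1, [22, -4, 0], [0, 0, 0]],
  [-1, [11, -2, 0], [0, 0, 0]],
  [-1, [0, 0, 0], [0, 0, 0]],
  [-1, [0, 0, 20], [0, 0, 0]],
  [-1, [0, 0, 30], [0, 0, 0]],
  [-1, [0, 0, 20], [0, 0, 0]],
  [-1, [0, 0, 10], [0, 0, 0]],
  [-1, [0, 0, 5], [0, 0, 0]],
  [-1, [0, 0, 0], [0, 0, 0]],
  [-1, [0, 0, 0], [0, 0, 0]],
])

```text
clock: 24.63
ee_pos: [0.5007, 0.3809, 0.0223]
eef_rot: [3.141, 0.0, 1.623]
contact_force: [0.6, -0.2, -1.9]
gripper_width: 0.0302
grip_force: 62.1
```

Emit:
arm_command([
  [-1, [0, 0, 2], [0, 0, 0]],
  [-1, [0, 0, 0], [0, 0, 0]],
  [0.05, [0, 0, 0], [0, 0, 0]],
  [0.05, [0, 0, 0], [0, 0, 0]],
  [0.05, [0, 0, 0], [0, 0, 0]],
  [0.05, [0, 0, -10], [0, 0, 0]],
  [0.05, [0, 0, -30], [0, 0, 0]],
  [0.05, [0, 0, -40], [0, 0, 0]],
  [0.2, [-15, 0, -20], [0, 0, 0]],
  [0.2, [-38, -1, -10], [0, 0, 0]],
  [0.2, [-40, -1, 0], [0, 0, 0]],
  [0.2, [-40, -1, 0], [0, 0, 0]],
])

```text
clock: 25.63
ee_pos: [0.5047, 0.2481, 0.1327]
eef_rot: [3.138, -0.001, 1.626]
contact_force: [0.8, -0.5, -0.2]
gripper_width: 0.0509
grip_force: 0.0
```

Emit:
arm_command([
  [0.2, [-40, -2, 0], [0, 0, 0]],
  [0.2, [-40, -1, 0], [0, 0, 0]],
  [0.2, [-40, -1, 0], [0, 0, 0]],
  [0.2, [-40, -1, 0], [0, 0, 0]],
  [0.2, [-40, -1, 0], [0, 0, 0]],
  [0.2, [-40, -1, 0], [0, 0, 0]],
  [0.2, [-40, -1, 0], [0, 0, 0]],
  [0.2, [-30, -1, 0], [0, 0, 0]],
  [0.2, [-12, -1, 0], [0, 0, 0]],
  [0.2, [0, 0, 0], [0, 0, 0]],
  [0.2, [0, 0, 0], [0, 0, 0]],
])

```text
clock: 26.55
ee_pos: [0.5114, -0.0732, 0.1306]
eef_rot: [3.141, -0.001, 1.623]
contact_force: [-0.0, 0.3, 0.2]
gripper_width: 0.0515
grip_force: 0.0
```

```bash
cat > look.py <<'E'
from h import *
import sys
print(tcp())
for n in sys.argv[1].split(','):
    c=cal(n); im=arm.grab_frame(n)
    if len(sys.argv)>2: cv2.imwrite(f'pics/{sys.argv[2]}_{n}.png',im)
    for p,m,b in masks(n,'casting1',.3):
        print(n,round(p,2),np.round(b).astype(int).tolist(),ray(c,b[:2],.03)[:2].round(4),ray(c,b[:2],.018)[:2].round(4))
E
python3 look.py wrist,scene k1
```

```text
(array([ 0.5114, -0.0732,  0.1306]), array([ 3.1409e+00, -6.0000e-04,  1.6225e+00]), 26.55, 0.0515)
wrist 0.77 [325, 269, 69, 47] [ 0.5176 -0.1329] [ 0.5181 -0.1399]
wrist 0.67 [326, 196, 76, 54] [ 0.5151 -0.0724] [ 0.5155 -0.0764]
wrist 0.6 [414, 271, 70, 44] [ 0.5881 -0.1313] [ 0.5922 -0.1382]
scene 0.78 [409, 326, 34, 21] [0.5042 0.3922] [0.4973 0.3859]
scene 0.75 [265, 203, 22, 14] [ 0.597  -0.1208] [ 0.5918 -0.1363]
scene 0.55 [289, 197, 22, 10] [ 0.5263 -0.115 ] [ 0.5198 -0.1305]
scene 0.54 [299, 206, 22, 15] [ 0.5197 -0.0629] [ 0.5131 -0.0774]
```

View pics/k1_wrist.png

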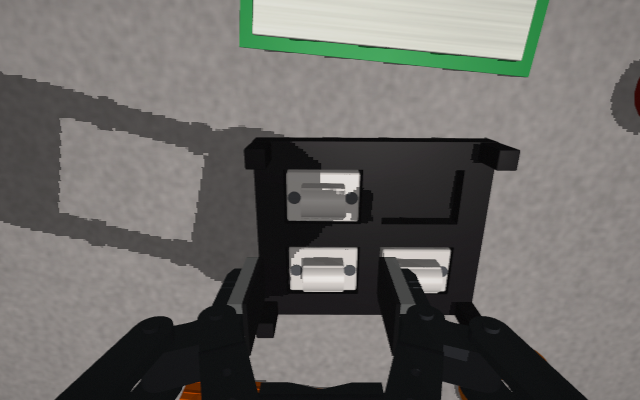

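Emit:
arm_command([
  [0.2, [-2, 2, 20], [0, 0, 0]],
  [0.2, [0, 0, 35], [0, 0, 0]],
  [0.2, [0, 0, 30], [0, 0, 0]],
  [0.2, [0, 0, 15], [0, 0, 0]],
  [0.2, [0, 0, 8], [0, 0, 0]],
  [0.2, [0, 0, 3], [0, 0, 0]],
  [0.2, [0, 0, 0], [0, 0, 0]],
  [-1, [0, 0, 0], [0, 0, 0]],
  [-1, [0, 0, 0], [0, 0, 0]],
  [-1, [0, 0, 0], [0, 0, 0]],
  [-1, [0, 0, 0], [0, 0, 0]],
  [-1, [0, 0, 0], [0, 0, 0]],
])

```text
clock: 27.75
ee_pos: [0.5148, -0.0754, 0.0212]
eef_rot: [3.138, 0.001, 1.624]
contact_force: [-1.3, 1.4, 5.9]
gripper_width: 0.03
grip_force: 61.8
```

Emit:
arm_command([
  [-1, [0, 0, -8], [0, 0, 0]],
  [-1, [0, 0, -15], [0, 0, 0]],
  [-1, [0, 0, -20], [0, 0, 0]],
  [-1, [0, 0, -25], [0, 0, 0]],
  [-1, [0, 0, -22], [0, 0, 0]],
  [-1, [0, 0, 0], [0, 0, 0]],
])

```text
clock: 28.25
ee_pos: [0.5156, -0.0758, 0.1148]
eef_rot: [3.133, 0.002, 1.624]
contact_force: [1.2, 0.5, -1.4]
gripper_width: 0.0303
grip_force: 61.0
```

Emit:
arm_command([
  [-1, [15, -2, 0], [0, 0, 0]],
  [-1, [28, -3, 0], [0, 0, 0]],
  [-1, [38, -5, 0], [0, 0, 0]],
  [-1, [38, -5, 0], [0, 0, 0]],
  [-1, [38, -5, 0], [0, 0, 0]],
  [-1, [38, -5, 0], [0, 0, 0]],
  [-1, [38, -5, 0], [0, 0, 0]],
  [-1, [38, -5, 0], [0, 0, 0]],
  [-1, [38, -5, 0], [0, 0, 0]],
  [-1, [38, -5, 0], [0, 0, 0]],
  [-1, [38, -5, 0], [0, 0, 0]],
  [-1, [38, -5, 0], [0, 0, 0]],
])

```text
clock: 29.25
ee_pos: [0.4349, 0.3457, 0.1077]
eef_rot: [-3.14, 0.001, 1.624]
contact_force: [1.4, 0.7, -2.2]
gripper_width: 0.0306
grip_force: 60.9
```

Emit:
arm_command([
  [-1, [26, -2, 0], [0, 0, 0]],
  [-1, [12, 0, 0], [0, 0, 0]],
  [-1, [0, 0, 0], [0, 0, 0]],
  [-1, [0, 0, 0], [0, 0, 0]],
  [-1, [0, 0, 20], [0, 0, 0]],
  [-1, [0, 0, 30], [0, 0, 0]],
  [-1, [0, 0, 20], [0, 0, 0]],
  [-1, [0, 0, 10], [0, 0, 0]],
  [-1, [0, 0, 5], [0, 0, 0]],
  [-1, [0, 0, 0], [0, 0, 0]],
  [-1, [0, 0, 0], [0, 0, 0]],
])

```text
clock: 30.17
ee_pos: [0.433, 0.3818, 0.0251]
eef_rot: [3.14, -0.001, 1.623]
contact_force: [0.3, 0.8, -2.2]
gripper_width: 0.0305
grip_force: 60.9
```

Emit:
arm_command([
  [-1, [0, 0, 2], [0, 0, 0]],
  [-1, [0, 0, 1], [0, 0, 0]],
  [0.05, [0, 0, 0], [0, 0, 0]],
  [0.05, [0, 0, 0], [0, 0, 0]],
  [0.05, [0, 0, 0], [0, 0, 0]],
  [0.05, [0, 0, -10], [0, 0, 0]],
  [0.05, [0, 0, -30], [0, 0, 0]],
  [0.05, [0, 0, -40], [0, 0, 0]],
  [0.2, [-15, 4, -20], [0, 0, 0]],
  [0.2, [-38, 9, -10], [0, 0, 0]],
  [0.2, [-40, 10, 0], [0, 0, 0]],
  [0.2, [-40, 10, 0], [0, 0, 0]],
])

```text
clock: 31.17
ee_pos: [0.4728, 0.2504, 0.1337]
eef_rot: [3.138, -0.001, 1.626]
contact_force: [0.9, 0.1, -0.3]
gripper_width: 0.0513
grip_force: 0.0
```

Emit:
arm_command([
  [0.2, [-40, 10, 0], [0, 0, 0]],
  [0.2, [-40, 10, 0], [0, 0, 0]],
  [0.2, [-40, 10, 0], [0, 0, 0]],
  [0.2, [-40, 10, 0], [0, 0, 0]],
  [0.2, [-40, 10, 0], [0, 0, 0]],
  [0.2, [-40, 10, 0], [0, 0, 0]],
  [0.2, [-40, 10, 0], [0, 0, 0]],
  [0.2, [-40, 10, 0], [0, 0, 0]],
  [0.2, [-40, 9, 0], [0, 0, 0]],
  [0.2, [-24, 5, 0], [0, 0, 0]],
  [0.2, [-8, 2, 0], [0, 0, 0]],
  [0.2, [0, 0, 0], [0, 0, 0]],
])

```text
clock: 32.17
ee_pos: [0.5889, -0.1373, 0.1313]
eef_rot: [3.142, 0.0, 1.621]
contact_force: [-0.5, 0.3, -0.6]
gripper_width: 0.051
grip_force: 0.0
```

```bash
python3 look.py wrist,scene
```

```text
(array([ 0.5889, -0.1373,  0.1313]), array([3.1415e+00, 2.0000e-04, 1.6208e+00]), 32.17, 0.051)
wrist 0.79 [326, 191, 72, 52] [ 0.5919 -0.133 ] [ 0.5923 -0.1367]
wrist 0.66 [228, 190, 77, 50] [ 0.5206 -0.136 ] [ 0.5174 -0.1399]
scene 0.72 [288, 196, 15, 13] [ 0.5255 -0.1229] [ 0.519  -0.1385]
scene 0.64 [434, 313, 31, 25] [0.439  0.3912] [0.4309 0.385 ]
scene 0.59 [405, 327, 34, 21] [0.511  0.3908] [0.5042 0.3845]
scene 0.54 [265, 203, 23, 14] [ 0.5962 -0.1235] [ 0.591  -0.1391]
```

Emit:
arm_command([
  [0.2, [1, 2, 20], [0, 0, 0]],
  [0.2, [0, 0, 35], [0, 0, 0]],
  [0.2, [0, 0, 30], [0, 0, 0]],
  [0.2, [0, 0, 15], [0, 0, 0]],
  [0.2, [0, 0, 9], [0, 0, 0]],
  [0.2, [0, 0, 3], [0, 0, 0]],
  [0.2, [0, 0, 0], [0, 0, 0]],
  [-1, [0, 0, 0], [0, 0, 0]],
  [-1, [0, 0, 0], [0, 0, 0]],
  [-1, [0, 0, 0], [0, 0, 0]],
  [-1, [0, 0, 0], [0, 0, 0]],
  [-1, [0, 0, 0], [0, 0, 0]],
])

```text
clock: 33.37
ee_pos: [0.592, -0.1344, 0.0216]
eef_rot: [3.138, 0.001, 1.624]
contact_force: [-0.6, 1.5, 6.3]
gripper_width: 0.03
grip_force: 61.4
```

Emit:
arm_command([
  [-1, [0, 0, -8], [0, 0, 0]],
  [-1, [0, 0, -15], [0, 0, 0]],
  [-1, [0, 0, -20], [0, 0, 0]],
  [-1, [0, 0, -25], [0, 0, 0]],
  [-1, [0, 0, -22], [0, 0, 0]],
  [-1, [0, 0, 0], [0, 0, 0]],
])

```text
clock: 33.87
ee_pos: [0.5928, -0.135, 0.1153]
eef_rot: [3.133, 0.003, 1.624]
contact_force: [0.4, -0.3, 0.2]
gripper_width: 0.0296
grip_force: 60.8
```

Emit:
arm_command([
  [-1, [15, -2, 0], [0, 0, 0]],
  [-1, [28, -4, 0], [0, 0, 0]],
  [-1, [38, -6, 0], [0, 0, 0]],
  [-1, [38, -6, 0], [0, 0, 0]],
  [-1, [38, -6, 0], [0, 0, 0]],
  [-1, [38, -6, 0], [0, 0, 0]],
  [-1, [38, -6, 0], [0, 0, 0]],
  [-1, [38, -6, 0], [0, 0, 0]],
  [-1, [38, -6, 0], [0, 0, 0]],
  [-1, [38, -6, 0], [0, 0, 0]],
  [-1, [38, -6, 0], [0, 0, 0]],
  [-1, [30, -5, 0], [0, 0, 0]],
])

```text
clock: 34.87
ee_pos: [0.5013, 0.2795, 0.1068]
eef_rot: [-3.138, 0.0, 1.625]
contact_force: [0.1, 0.4, -2.2]
gripper_width: 0.0303
grip_force: 60.7
```

Emit:
arm_command([
  [-1, [15, -3, 0], [0, 0, 0]],
  [-1, [0, 0, 0], [0, 0, 0]],
  [-1, [0, 0, 0], [0, 0, 0]],
  [-1, [0, 0, 20], [0, 0, 0]],
  [-1, [0, 0, 30], [0, 0, 0]],
  [-1, [0, 0, 20], [0, 0, 0]],
  [-1, [0, 0, 10], [0, 0, 0]],
  [-1, [0, 0, 5], [0, 0, 0]],
  [-1, [0, 0, 0], [0, 0, 0]],
  [-1, [0, 0, 0], [0, 0, 0]],
])

```text
clock: 35.7
ee_pos: [0.5006, 0.291, 0.0246]
eef_rot: [3.141, -0.0, 1.623]
contact_force: [-0.2, 0.1, -1.3]
gripper_width: 0.0302
grip_force: 60.7
```

Emit:
arm_command([
  [-1, [0, 0, 2], [0, 0, 0]],
  [-1, [0, 0, 0], [0, 0, 0]],
  [0.05, [0, 0, 0], [0, 0, 0]],
  [0.05, [0, 0, 0], [0, 0, 0]],
  [0.05, [0, 0, 0], [0, 0, 0]],
  [0.05, [0, 0, -10], [0, 0, 0]],
  [0.05, [0, 0, -30], [0, 0, 0]],
  [0.05, [0, 0, -40], [0, 0, 0]],
  [0.2, [-15, 0, -20], [0, 0, 0]],
  [0.2, [-38, -1, -10], [0, 0, 0]],
  [0.2, [-40, -1, 0], [0, 0, 0]],
  [0.2, [-40, -1, 0], [0, 0, 0]],
])

```text
clock: 36.7
ee_pos: [0.5045, 0.1579, 0.1347]
eef_rot: [3.138, -0.001, 1.626]
contact_force: [0.7, 0.1, -1.3]
gripper_width: 0.0515
grip_force: 0.0
```

Emit:
arm_command([
  [0.2, [-40, -1, 0], [0, 0, 0]],
  [0.2, [-40, -1, 0], [0, 0, 0]],
  [0.2, [-40, -1, 0], [0, 0, 0]],
  [0.2, [-40, -1, 0], [0, 0, 0]],
  [0.2, [-40, -1, 0], [0, 0, 0]],
  [0.2, [-40, -1, 0], [0, 0, 0]],
  [0.2, [-40, -1, 0], [0, 0, 0]],
  [0.2, [-17, 0, 0], [0, 0, 0]],
  [0.2, [0, 0, 0], [0, 0, 0]],
  [0.2, [0, 0, 0], [0, 0, 0]],
])

```text
clock: 37.53
ee_pos: [0.5127, -0.139, 0.1327]
eef_rot: [3.141, -0.0, 1.622]
contact_force: [0.3, 0.3, 0.4]
gripper_width: 0.0512
grip_force: 0.0
```

```bash
python3 look.py wrist,scene
```

```text
(array([ 0.5127, -0.139 ,  0.1327]), array([ 3.1410e+00, -3.0000e-04,  1.6216e+00]), 37.53, 0.0512)
wrist 0.67 [328, 192, 73, 50] [ 0.5176 -0.1355] [ 0.518  -0.1393]
scene 0.94 [381, 294, 27, 27] [0.5031 0.2996] [0.4962 0.2917]
scene 0.75 [290, 196, 24, 16] [ 0.5228 -0.1186] [ 0.5162 -0.1342]
scene 0.65 [432, 316, 36, 28] [0.4466 0.3957] [0.4387 0.3895]
scene 0.65 [408, 325, 32, 21] [0.5033 0.3889] [0.4965 0.3826]
scene 0.44 [220, 244, 32, 56] [ 0.7563 -0.0184] [ 0.754  -0.0321]
```

Emit:
arm_command([
  [0.2, [0, 3, 20], [0, 0, 0]],
  [0.2, [0, 0, 35], [0, 0, 0]],
  [0.2, [0, 0, 30], [0, 0, 0]],
  [0.2, [0, 0, 15], [0, 0, 0]],
  [0.2, [0, 0, 10], [0, 0, 0]],
  [0.2, [0, 0, 3], [0, 0, 0]],
  [0.2, [0, 0, 0], [0, 0, 0]],
  [-1, [0, 0, 0], [0, 0, 0]],
  [-1, [0, 0, 0], [0, 0, 0]],
  [-1, [0, 0, 0], [0, 0, 0]],
  [-1, [0, 0, 0], [0, 0, 0]],
  [-1, [0, 0, 0], [0, 0, 0]],
])

```text
clock: 38.73
ee_pos: [0.5171, -0.1384, 0.0213]
eef_rot: [3.138, 0.001, 1.624]
contact_force: [-0.8, 0.6, 6.4]
gripper_width: 0.03
grip_force: 61.8
```

Emit:
arm_command([
  [-1, [0, 0, -8], [0, 0, 0]],
  [-1, [0, 0, -15], [0, 0, 0]],
  [-1, [0, 0, -20], [0, 0, 0]],
  [-1, [0, 0, -25], [0, 0, 0]],
  [-1, [0, 0, -22], [0, 0, 0]],
  [-1, [0, 0, 0], [0, 0, 0]],
])

```text
clock: 39.23
ee_pos: [0.5179, -0.139, 0.1149]
eef_rot: [3.134, 0.003, 1.624]
contact_force: [0.4, 0.6, -0.8]
gripper_width: 0.0302
grip_force: 60.9
```

Emit:
arm_command([
  [-1, [15, -2, 0], [0, 0, 0]],
  [-1, [28, -4, 0], [0, 0, 0]],
  [-1, [38, -5, 0], [0, 0, 0]],
  [-1, [38, -5, 0], [0, 0, 0]],
  [-1, [38, -6, 0], [0, 0, 0]],
  [-1, [38, -5, 0], [0, 0, 0]],
  [-1, [38, -6, 0], [0, 0, 0]],
  [-1, [38, -5, 0], [0, 0, 0]],
  [-1, [38, -6, 0], [0, 0, 0]],
  [-1, [38, -5, 0], [0, 0, 0]],
  [-1, [38, -5, 0], [0, 0, 0]],
  [-1, [33, -5, 0], [0, 0, 0]],
])

```text
clock: 40.23
ee_pos: [0.4334, 0.2781, 0.1078]
eef_rot: [-3.14, 0.0, 1.624]
contact_force: [0.9, 0.0, -1.7]
gripper_width: 0.0302
grip_force: 60.8
```

Emit:
arm_command([
  [-1, [16, -2, 0], [0, 0, 0]],
  [-1, [0, 0, 0], [0, 0, 0]],
  [-1, [0, 0, 0], [0, 0, 0]],
  [-1, [0, 0, 20], [0, 0, 0]],
  [-1, [0, 0, 30], [0, 0, 0]],
  [-1, [0, 0, 20], [0, 0, 0]],
  [-1, [0, 0, 10], [0, 0, 0]],
  [-1, [0, 0, 5], [0, 0, 0]],
  [-1, [0, 0, 0], [0, 0, 0]],
  [-1, [0, 0, 0], [0, 0, 0]],
])

```text
clock: 41.07
ee_pos: [0.4327, 0.2917, 0.025]
eef_rot: [3.14, -0.001, 1.623]
contact_force: [0.4, 0.1, -1.4]
gripper_width: 0.0298
grip_force: 60.8
```

Emit:
arm_command([
  [-1, [0, 0, 2], [0, 0, 0]],
  [-1, [0, 0, 0], [0, 0, 0]],
  [0.05, [0, 0, 0], [0, 0, 0]],
  [0.05, [0, 0, 0], [0, 0, 0]],
  [0.05, [0, 0, 0], [0, 0, 0]],
  [0.05, [0, 0, -10], [0, 0, 0]],
  [0.05, [0, 0, -30], [0, 0, 0]],
  [0.05, [0, 0, -40], [0, 0, 0]],
  [0.05, [20, 10, -40], [0, 0, 0]],
  [0.05, [25, 15, -40], [0, 0, 0]],
  [0.05, [25, 12, -35], [0, 0, 0]],
  [0.05, [0, 0, 0], [0, 0, 0]],
])

```text
clock: 42.07
ee_pos: [0.4642, 0.3606, 0.2141]
eef_rot: [3.13, -0.009, 1.626]
contact_force: [0.2, 0.7, 1.6]
gripper_width: 0.045
grip_force: 0.0
```

```bash
python3 look.py wrist k2; python3 chk.py scene .03 .03 .03;  python3 - <<'E'
from wf import *
for n in('top','scene'): wf([('cover',DIM['cover'],.003,-.04)],n)
E
```

```text
(array([0.4642, 0.3606, 0.2141]), array([ 3.1298, -0.0086,  1.6257]), 42.07, 0.045)
wrist 0.96 [358, 153, 55, 41] [0.5001 0.3796] [0.5017 0.3774]
wrist 0.88 [350, 235, 54, 39] [0.4992 0.295 ] [0.5007 0.2897]
wrist 0.85 [286, 230, 55, 40] [0.4344 0.2977] [0.4336 0.2924]
wrist 0.82 [287, 147, 64, 45] [0.4333 0.382 ] [0.4324 0.3799]
(array([0.4621, 0.3573, 0.2073]), array([ 3.1381e+00, -2.0000e-03,  1.6249e+00]), 42.17, 0.0453)
scene carton_yellow 0.88 [239, 160, 19, 24] [ 0.594  -0.35   -0.0184  0.9327]
scene carton_yellow 0.41 [262, 153, 16, 24] [ 0.5111 -0.3465 -0.0014  0.941 ]
scene carton_white 0.7 [263, 153, 21, 24] [ 0.5119 -0.3432  0.0777  0.927 ]
scene carton_brown 0.94 [292, 153, 19, 24] [ 0.4194 -0.3127  0.1563  0.9358]
cover 0.64 [281, 176, 59, 71] [ 0.5557  0.1124 -0.042   0.9629]
cover 0.8 [321, 260, 98, 65] [ 0.5551  0.1122 -0.0396  0.9807]
```

View pics/k2_wrist.png

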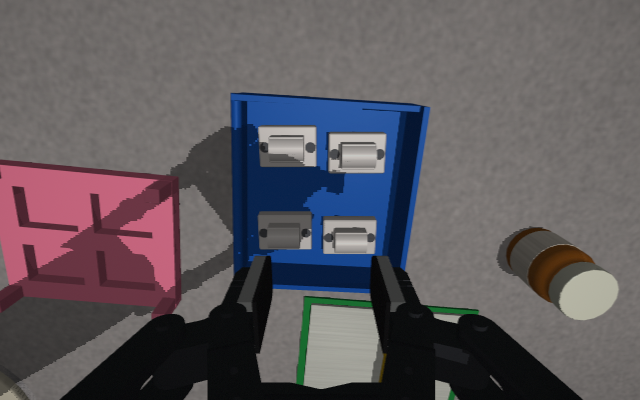

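Emit:
arm_command([
  [0.1, [0, 0, 0], [0, 0, 0.045]],
  [0.1, [0, 0, 0], [0, 0, 0.046]],
  [0.1, [-20, 9, 0], [0, 0, 0]],
  [0.1, [-36, 15, 0], [0, 0, 0]],
  [0.1, [-36, 15, 10], [0, 0, 0]],
  [0.1, [-36, 15, 20], [0, 0, 0]],
  [0.1, [-36, 15, 20], [0, 0, 0]],
  [0.1, [-36, 15, 20], [0, 0, 0]],
  [0.1, [-30, 13, 17], [0, 0, 0]],
  [0.1, [-13, 6, 0], [0, 0, 0]],
  [0.1, [0, 0, 0], [0, 0, 0]],
  [0.1, [0, 0, 0], [0, 0, 0]],
])

```text
clock: 43.57
ee_pos: [0.5532, 0.1147, 0.1212]
eef_rot: [3.141, -0.001, 1.531]
contact_force: [-0.9, 0.3, 0.3]
gripper_width: 0.0467
grip_force: 0.0
```

```bash
python3 - <<'E'
from wf import *
print(tcp())
wf([('cover',DIM['cover'],.003,-.04)])
for n in('top','scene'):
    c=cal(n);cv2.imwrite(f'pics/b_{n}.png',arm.grab_frame(n))
    for th in('carton_brown','carton_white','carton_yellow'):
      for p,m,b in masks(n,th): print(n,th,round(p,2),np.round(b).astype(int).tolist(),fit([(c,m)],DIM['carton'],.03,[*ray(c,b[:2],.055)[:2],.05]))
c=cal('top')
cv2.imwrite('pics/cr.png',np.hstack([cv2.resize(cv2.imread('pics/b_top.png')[130:250,410:490],None,fx=5,fy=5),cv2.resize(cv2.imread('pics/b_scene.png')[130:220,200:320],None,fx=3.3,fy=5.0)])[:600,:800])
E
```

```text
(array([0.5532, 0.1147, 0.1212]), array([ 3.1415e+00, -9.0000e-04,  1.5311e+00]), 43.57, 0.0467)
cover 0.89 [325, 188, 271, 202] [ 0.5555  0.1118 -0.0386  0.9926]
top carton_brown 0.87 [444, 222, 27, 16] [ 0.4218 -0.3108  0.0535  0.9505]
top carton_white 0.78 [453, 186, 31, 14] [ 0.5118 -0.3421  0.0286  0.9144]
top carton_yellow 0.59 [454, 157, 24, 21] [ 0.5948 -0.3486  0.0108  0.9461]
scene carton_brown 0.74 [292, 155, 11, 21] [ 0.4237 -0.3123 -0.1729  0.9143]
scene carton_white 0.86 [262, 153, 15, 26] [ 0.5114 -0.3478  0.0057  0.9189]
scene carton_yellow 0.94 [240, 160, 21, 22] [ 0.5948 -0.3514  0.0456  0.9314]Traceback (most recent call last):
  File "<stdin>", line 9, in <module>
    return _nx.concatenate(arrs, 1, dtype=dtype, casting=casting)
           ~~~~~~~~~~~~~~~^^^^^^^^^^^^^^^^^^^^^^^^^^^^^^^^^^^^^^^
ValueError: all the input array dimensions except for the concatenation axis must match exactly, but along dimension 0, the array at index 0 has size 600 and the array at index 1 has size 450
```

Emit:
arm_command([
  [0.1, [-4, 2, 20], [0, 0, 0]],
  [0.1, [0, 0, 35], [0, 0, 0]],
  [0.1, [0, 0, 25], [0, 0, 0]],
  [0.1, [0, 0, 15], [0, 0, 0]],
  [0.1, [0, 0, 6], [0, 0, 0]],
  [0.1, [0, 0, 2], [0, 0, 0]],
  [0.1, [0, 0, 0], [0, 0, 0]],
  [-1, [0, 0, 0], [0, 0, 0]],
  [-1, [0, 0, 0], [0, 0, 0]],
  [-1, [0, 0, 0], [0, 0, 0]],
  [-1, [0, 0, 0], [0, 0, 0]],
  [-1, [0, 0, 0], [0, 0, 0]],
], newtons=100)

```text
clock: 45.07
ee_pos: [0.556, 0.1109, 0.0195]
eef_rot: [3.139, -0.001, 1.533]
contact_force: [-1.7, -0.4, 5.6]
gripper_width: 0.0097
grip_force: 98.2
```

Emit:
arm_command([
  [-1, [0, 0, -8], [0, 0, 0]],
  [-1, [0, 0, -15], [0, 0, 0]],
  [-1, [0, 0, -25], [0, 0, 0]],
  [-1, [0, 0, -30], [0, 0, 0]],
  [-1, [0, 0, -20], [0, 0, 0]],
  [-1, [0, 0, 0], [0, 0, 0]],
  [-1, [0, 0, 0], [0, 0, 0]],
])

```text
clock: 45.65
ee_pos: [0.5553, 0.1108, 0.1161]
eef_rot: [3.14, -0.0, 1.533]
contact_force: [0.0, -0.4, -4.9]
gripper_width: 0.0097
grip_force: 98.2
```

Emit:
arm_command([
  [-1, [0, 0, 0], [0, 0, -0.03]],
  [-1, [0, 0, 0], [0, 0, -0.03]],
  [-1, [0, 0, 0], [0, 0, -0.031]],
  [-1, [-15, -1, 0], [0, 0, 0]],
  [-1, [-25, -2, 0], [0, 0, 0]],
  [-1, [-30, -2, 0], [0, 0, 0]],
  [-1, [-36, -3, 0], [0, 0, 0]],
  [-1, [-36, -3, 0], [0, 0, 0]],
  [-1, [-30, -2, 0], [0, 0, 0]],
  [-1, [-25, -1, 0], [0, 0, 0]],
  [-1, [-15, -1, 0], [0, 0, 0]],
  [-1, [-4, 0, 0], [0, 0, 0]],
])

```text
clock: 46.65
ee_pos: [0.5496, -0.1082, 0.112]
eef_rot: [-3.136, -0.001, 1.621]
contact_force: [0.0, 0.4, -5.5]
gripper_width: 0.0095
grip_force: 98.1
```

Emit:
arm_command([
  [-1, [0, 0, 15], [0, 0, 0]],
  [-1, [0, 0, 15], [0, 0, 0]],
  [-1, [0, 0, 5], [0, 0, 0]],
  [-1, [0, 0, 0], [0, 0, 0]],
  [-1, [0, 0, 0], [0, 0, 0]],
  [-1, [0, 0, 0], [0, 0, 0]],
])

```text
clock: 47.15
ee_pos: [0.5516, -0.1053, 0.0811]
eef_rot: [3.141, 0.0, 1.624]
contact_force: [-0.5, 0.4, -4.2]
gripper_width: 0.0094
grip_force: 98.0
```

```bash
python3 - <<'E'
from wf import *
p=tcp();print(p); z=p[0][2]-.0165
for n in('wrist','scene','top'): wf([('cover',DIM['cover'],z,.05)],n)
cv2.imwrite('pics/w5.png',arm.grab_frame('wrist'))
E
```

```text
(array([ 0.5516, -0.1053,  0.0811]), array([3.1411, 0.    , 1.6244]), 47.15, 0.0094)
cover 0.91 [320, 233, 454, 301] [ 0.5511 -0.1046  0.0563  0.9872]
cover 0.73 [283, 191, 88, 50] [ 0.5511 -0.1055  0.057   0.9566]
cover 0.66 [363, 174, 67, 72] [ 0.5501 -0.1017  0.0625  0.7668]
cover 0.39 [214, 224, 19, 17] [0.4954 0.2269 0.0504 0.0718]
```

View pics/w5.png

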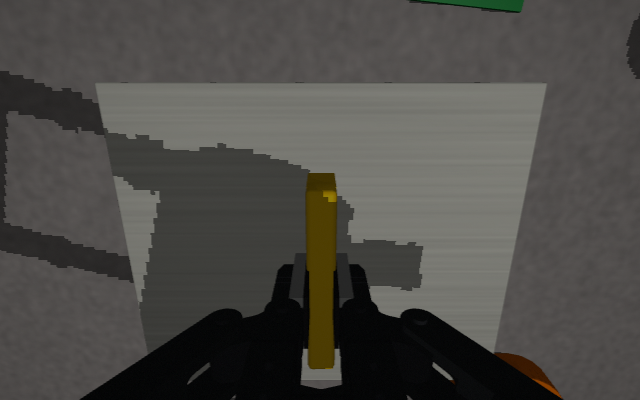

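Emit:
arm_command([
  [-1, [0, 0, 7], [0, 0, 0]],
  [-1, [0, 0, 5], [0, 0, 0]],
  [-1, [0, 0, 3], [0, 0, 0]],
  [-1, [0, 0, 1], [0, 0, 0]],
  [-1, [0, 0, 0], [0, 0, 0]],
  [-1, [0, 0, 0], [0, 0, 0]],
])

```text
clock: 48.0
ee_pos: [0.5513, -0.1057, 0.0646]
eef_rot: [-3.141, -0.0, 1.624]
contact_force: [-0.5, 0.3, -1.7]
gripper_width: 0.0094
grip_force: 98.4
```

Emit:
arm_command([
  [-1, [0, 0, 1], [0, 0, 0]],
  [-1, [0, 0, 0], [0, 0, 0]],
  [0, [0, 0, 0], [0, 0, 0]],
  [0, [0, 0, 0], [0, 0, 0]],
  [0, [0, 0, 0], [0, 0, 0]],
  [0, [0, 0, -10], [0, 0, 0]],
  [0, [0, 0, -30], [0, 0, 0]],
  [0.37, [0, 0, -40], [0, 0, 0]],
  [0.37, [-10, -7, -20], [0, 0, 0]],
  [0.37, [-30, -21, 0], [0, 0, 0]],
  [0.37, [-33, -24, 0], [0, 0, 0]],
  [0.37, [-33, -24, 0], [0, 0, 0]],
], newtons=60)

```text
clock: 49.0
ee_pos: [0.4809, -0.2164, 0.1654]
eef_rot: [3.139, 0.002, 1.626]
contact_force: [-0.4, 0.5, 0.4]
gripper_width: 0.0586
grip_force: 0.0
```

Emit:
arm_command([
  [0.37, [-33, -24, 0], [0, 0, 0]],
  [0.37, [-33, -24, 0], [0, 0, 0]],
  [0.37, [-20, -15, 0], [0, 0, 0]],
  [0.37, [0, 0, 0], [0, 0, 0]],
  [0.37, [0, 0, 0], [0, 0, 0]],
  [0.37, [0, 0, 0], [0, 0, 0]],
])

```text
clock: 49.5
ee_pos: [0.4232, -0.3045, 0.1642]
eef_rot: [3.141, 0.0, 1.624]
contact_force: [0.9, 0.5, -0.6]
gripper_width: 0.0583
grip_force: 0.0
```

```bash
python3 chk.py wrist .03 .03 .03;  python3 - <<'E'
from wf import *
for n in('top','scene'): wf([('cover',DIM['cover'],.048,.05)],n)
wf([('deck',DIM['deck'],0,-.08)],'top')
cv2.imwrite('pics/w6.png',arm.grab_frame('wrist'))
E
```

```text
(array([ 0.4232, -0.3045,  0.1642]), array([3.1406, 0.    , 1.6237]), 49.5, 0.0583)
wrist carton_yellow 0.9 [537, 261, 107, 94] [ 0.5946 -0.3499  0.0202  0.9657]
wrist carton_white 0.7 [437, 251, 80, 92] [ 0.5127 -0.3446  0.0278  0.8423]
wrist carton_brown 0.57 [318, 205, 62, 87] [ 0.4215 -0.312   0.0382  0.9598]
cover 0.86 [282, 197, 84, 48] [ 0.5498 -0.1051  0.0725  0.96  ]
deck 0.97 [448, 188, 49, 93] [ 0.5107 -0.3424 -0.0884  0.5045]
```

View pics/w6.png

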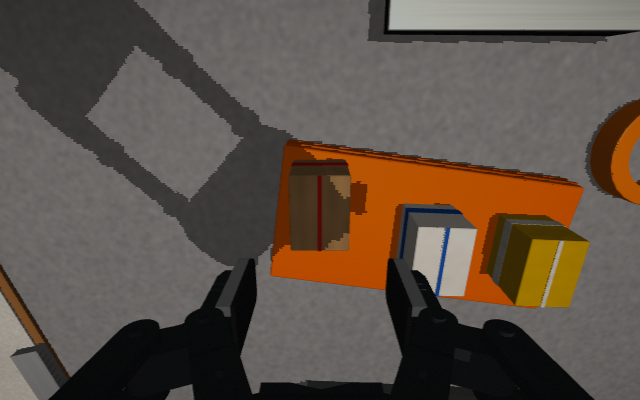

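Emit:
arm_command([
  [0.37, [-7, -2, 20], [0, 0, 0.01]],
  [0.37, [0, 0, 38], [0, 0, 0]],
  [0.37, [0, 0, 32], [0, 0, 0]],
  [0.37, [0, 0, 18], [0, 0, 0]],
  [0.37, [0, 0, 8], [0, 0, 0]],
  [0.37, [0, 0, 0], [0, 0, 0]],
  [0.37, [0, 0, 0], [0, 0, 0]],
  [-1, [0, 0, 0], [0, 0, 0]],
  [-1, [0, 0, 0], [0, 0, 0]],
  [-1, [0, 0, 0], [0, 0, 0]],
  [-1, [0, 0, 0], [0, 0, 0]],
  [-1, [0, 0, 0], [0, 0, 0]],
])

```text
clock: 51.05
ee_pos: [0.4224, -0.3129, 0.0503]
eef_rot: [3.138, 0.003, 1.614]
contact_force: [-0.0, 0.8, 6.6]
gripper_width: 0.0408
grip_force: 62.3
```

Emit:
arm_command([
  [-1, [0, 0, -5], [0, 0, 0]],
  [-1, [0, 0, -5], [0, 0, 0]],
  [-1, [0, 0, 0], [0, 0, 0]],
  [-1, [-8, 1, 0], [0, 0, 0]],
  [-1, [-10, 2, 0], [0, 0, 0]],
  [-1, [-7, 1, 0], [0, 0, 0]],
  [-1, [0, 0, 0], [0, 0, 0]],
  [-1, [0, 0, 4], [0, 0, 0]],
  [-1, [0, 0, 3], [0, 0, 0]],
  [-1, [0, 0, 1], [0, 0, 0]],
  [-1, [0, 0, 0], [0, 0, 0]],
  [-1, [0, 0, 0], [0, 0, 0]],
])

```text
clock: 52.05
ee_pos: [0.4262, -0.3368, 0.0503]
eef_rot: [3.141, 0.001, 1.614]
contact_force: [-3.4, 0.1, 4.2]
gripper_width: 0.0413
grip_force: 61.9
```

Placed; release, rise, and check everything.

Emit:
arm_command([
  [0.37, [0, 0, 0], [0, 0, 0]],
  [0.37, [0, 0, 0], [0, 0, 0]],
  [0.37, [0, 0, 0], [0, 0, 0]],
  [0.37, [0, 0, -20], [0, 0, 0]],
  [0.37, [0, 0, -40], [0, 0, 0]],
  [0.37, [0, 0, -40], [0, 0, 0]],
  [0.37, [0, -20, -40], [0, 0, 0]],
  [0.37, [0, -20, -30], [0, 0, 0]],
  [0.37, [40, 0, -10], [0, 0, 0]],
  [0.37, [40, 0, 0], [0, 0, 0]],
  [0.37, [40, 0, 0], [0, 0, 0]],
  [0.37, [0, 0, 0], [0, 0, 0]],
])

```text
clock: 53.05
ee_pos: [0.3825, -0.2137, 0.2279]
eef_rot: [3.139, -0.002, 1.618]
contact_force: [-0.5, 0.1, 0.2]
gripper_width: 0.0585
grip_force: 0.0
```

```bash
python3 chk.py scene,top .03 .03 .03;  python3 - <<'E'
from wf import *
for n in('top','scene'): wf([('cover',DIM['cover'],.048,.05)],n); 
for n in('top','scene','wrist'): cv2.imwrite(f'pics/f_{n}.png',arm.grab_frame(n))
E
python3 look.py scene
```

```text
(array([ 0.3825, -0.2137,  0.2279]), array([ 3.1392e+00, -1.5000e-03,  1.6181e+00]), 53.05, 0.0585)
scene carton_yellow 0.54 [239, 160, 19, 25] [ 0.5931 -0.3494 -0.0339  0.9159]
scene carton_white 0.9 [262, 153, 19, 23] [ 0.5116 -0.3463 -0.005   0.9546]
scene carton_brown 0.75 [289, 152, 16, 23] [ 0.424  -0.3335 -0.0753  0.9163]
top carton_yellow 0.65 [452, 155, 26, 22] [ 0.5948 -0.3482  0.006   0.9435]
top carton_white 0.88 [453, 186, 29, 16] [ 0.5118 -0.3422  0.0234  0.933 ]
top carton_brown 0.67 [312, 93, 25, 30] [0.7705 0.0173 0.0084 0.7342]
cover 0.96 [363, 174, 64, 78] [ 0.5508 -0.1039  0.0567  0.9726]
cover 0.92 [283, 197, 88, 52] [ 0.5499 -0.1049  0.0499  0.9653]
(array([ 0.3824, -0.2186,  0.2268]), array([-3.1414e+00, -1.0000e-04,  1.6135e+00]), 53.8, 0.0587)
scene 0.97 [408, 326, 32, 22] [0.5057 0.3922] [0.4988 0.3859]
scene 0.83 [433, 312, 36, 28] [0.4401 0.3898] [0.4321 0.3835]
scene 0.73 [381, 295, 30, 28] [0.5066 0.3027] [0.4997 0.2948]
scene 0.67 [405, 287, 30, 25] [0.447  0.3082] [0.4391 0.3004]
scene 0.65 [239, 160, 18, 23] [ 0.579  -0.3844] [ 0.5735 -0.4048]
```

View pics/f_scene.png

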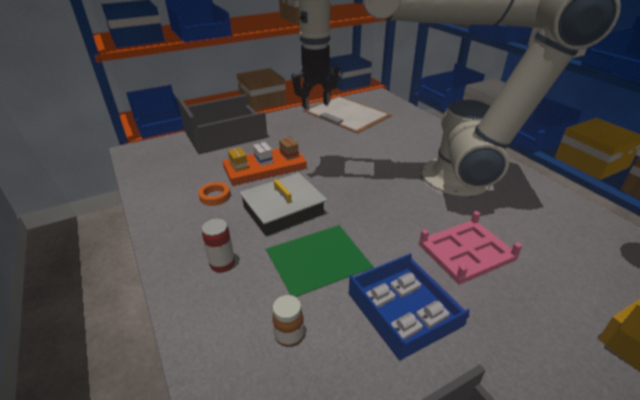

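View pics/f_wrist.png

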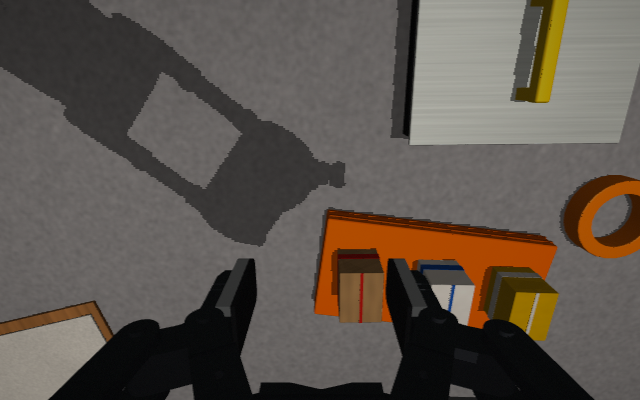

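The scene picture shows the cover squarely on the tray (283,200), with all three cartons on the orange board (238–290,150–160). The four castings stand upright in the bin (380–435,285–325), and the can, jar and tape roll have not moved.

```bash
python3 -c "
from cell import arm
print(arm.close_job())"
```

```text
the job is handed in; nothing more can be done
None
```

The job is handed in at about 54 s of robot time: four castings stand upright in the bin, the cover is back on the tray's posts, and all three cartons are on the orange board (the brown one was knocked aside mid-run and put back in place); the can, jar and tape roll look undisturbed.

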